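# Load an L-bracket into a drilling jig

### The arm

A 6-joint arm with a two-finger parallel gripper is mounted at the origin on a cart in front of the work surface, level with it; the furniture and walls round the work are solid. World frame = base frame: x ahead of the robot, y to its left, z up, the work surface at z = 0. Lengths are in m, angles in rad, forces in N, time in s.
With the tool pointing down it reaches from about 0.25 to 0.725 m from the base axis. Payload 4 kg.
Tool frame: the origin (TCP) lies midway between the tips of the shut fingers; the grasp point (between the pads) lies 19 mm behind it; z points along the fingers, y is the line along which they close (so a half turn about z gives the same grasp; the last joint's range is limited). The gripper opens to 85 mm and grips with 20 to 120 N. Pads are 22 mm wide; open, the fingers measure 114 mm over their backs; the gripper's body (76 mm by 85 mm) begins 54 mm behind the grasp point. The pads swing forward as they close: fully open they stand 13 mm farther back than shut.
Start: joints at [1.298, 0.241, 0.005, 1.335, 0, 1.571], TCP at [0.135, 0.482, 0.231] pointing down, gripper open.
Joint ranges: [-2.72, 2.72], [-1.05, 1.87], [-1.09, 1.28], [-1.99, 2.15], [-1.42, 1.44], [-3.14, 3.14]. Speed limits (rad/s): [2.79, 2.79, 3.14, 3.14, 3.14, 3.14].

### API

Orientations are given as a unit quaternion [x, y, z, w].
In Python, from workcell import monitor, vision, job gives the robot as it stands.
- The arm moves only by the tool move_arm, never from a script. Its argument "moves" is a list that holds one entry, the list of rows, each a list of 5 numbers: the shift along the world's x, y, z in m, then the turn about the world's z in degrees, then the opening in per cent of the stroke, from 0 (shut) to 100 (fully open). In form: [[[x, y, z, turn, gripper], ...]]. A call has 1 to 5 rows; each row is the pose to reach, as a shift and turn from the pose commanded when the call began; what a row does not reach only later rows make up. A row lasts 1/8 s, in which the tool goes at most 62.5 mm and 10.7 degrees, less where a joint would pass 70% of its speed; a pose out of reach is approached as far as the arm can. A call with a gripper value outside its range is refused whole. The fingers move at their own pace and stop on an object; the grip force is fixed at half the most. Time passes only in rows, so rows that repeat a pose let the fingers close. It gives the time, the measured TCP pose, the force, the opening and the grip force at its end, in the units of the state.
- monitor.get_obs(): the state, without advancing time (a new reading comes with each control period).
- vision.camera(name): name is "scene" or "top" or "wrist"; returns a dict with "color" (480x640x3 uint8, red, green, blue), "camera_matrix" (3x3 intrinsics, pixels), "eye" and "attitude" of the camera in the world; the wrist camera has in their place "hand_eye" (4x4, takes a point from camera to tool coordinates, whose origin is the TCP and whose axes are the flange's). Camera axes: x right, y up, looking along -z (the intrinsics and any distortion apply to the point x, -y, -z); pixel columns grow to the right and rows downward; lengths in m; the calibration is good to about 2 mm. The wrist camera is an equidistant fisheye: a pixel r from the principal point sees the ray r / f radians off the axis. A picture is of the moment at which its call begins: read the wrist's pose just before it. There is no depth.
- job.job_done(): hands the job in; it is judged then, once.
The state is a dict: "clock": time; "joint_pos": joint angles; "joint_vel": joint speeds; "tau": joint torques, N m; "eef_pos": TCP position; "tool_rot": TCP orientation; "ft_force": force on the tool from outside, world axes, zero at the start; "ft_torque": the same for the moment, N m; "grip_width": finger opening in m; "grasp_force": force on a finger pad.
Only numpy, scipy, OpenCV 4.12 (cv2) and the standard library are available. Lean on these libraries where they do the work, as an engineer would, in place of code of your own. Each camera call takes 0.05 s, during which the arm holds its last target. There are 200 camera calls.

### The job

Set the wooden L-bracket down flat on the bed of the drilling jig and slide its foot, bevelled nose first, in under the overhanging plate. Keep sliding until you just feel the spring buffer hidden at the back of the pocket give (it has little travel: do not drive it hard onto its end stop), and let go so that the bracket stays there pressing on the buffer. Leave the tape measure, sanding block and jar where they are.

Things in the scene. Friction and masses are not known exactly. Their poses are not given: they have to be found in the camera images.
- bracket: Loose L-shaped bracket of pale wood, about 0.25 kg, standing on its foot. Foot 132 mm long (x -60 to +72), 50 wide (y), 18 thick. Upright leg at the rear end, x -60 to -38 (22 mm thick), 50 wide, top 74 mm above the underside: grip it there. Origin: on the foot's underside, middle of its width, 60 mm from its rear end; +x along the foot to its front end, the nose; z up.
- foot_tip (a point): Front end of the bracket's foot (the nose), middle of its width, on the underside, 72 mm ahead of the bracket's origin; axes as the bracket's. Over the last 20 mm the foot's top is bevelled down from 18 to 13 mm thick.
- jig: Drilling jig, fixed to the bench. Plywood bed 262 x 96 mm (x -115 to +147), 12 mm thick. From x = 50 (the mouth) to 122 a covered pocket: two wooden cheeks with an aluminium plate over them, its underside 22 mm above the bed, its top 46 mm above the bench. Origin: at bench level, middle of the bed's width, 50 mm before the mouth; +x the way the bracket slides in, y across, z up.
- mouth (a point): Middle of the pocket's mouth, on the bed's top: jig x = 50 mm, 12 mm above the bench; axes as the jig's. The cheeks behind it are 56 mm apart (3 mm free each side of the bracket); flared lead-in strips on the bed before it, from jig x = 27, 22 mm tall, about 66 mm apart at their front ends.
- toe_tip (a point): Middle of the sprung steel toe, a rounded bar of 8 mm radius under the plate, 12 mm behind the mouth: this point is its lowest, 16.5 mm above the bed. It presses down on the foot with 3 to 5 N; getting the nose under it takes up to about 16 N of push, then 4 to 11 N of drag. Fixed in the jig but for its 5 mm of upward travel; its stem shows on top of the plate.
- end_block: Wooden block 25 x 96 x 34 mm closing the pocket's back; origin on the bed at its pocket-side face, 72 mm behind the mouth. It carries the buffer, an 11 mm steel pin, 7 mm above the bed. The pin's face lies 36 to 68 mm behind the mouth, set differently each time: it can only be felt. It gives from 1.5 N, then 2.5 N per mm, for 3 mm to its hard end stop (9 N).
- tape_measure: Yellow tape measure, 61 x 76 x 66 mm, loose; bystander. Origin at the underside's centre.
- sanding_block: Cork sanding block, 110 x 65 x 32 mm, loose; bystander. Origin at the underside's centre.
- jar_teal_lid: Clear jar with a teal lid, 60 mm diameter, 109 mm tall, loose; bystander. Origin at the underside's centre.
Mind the look-alikes: they are no part of the job. Leave any green look-alike of the bracket alone.

How it is judged:
On the way, in this order (a step that is already met when the one before it is completed fails the run):
1. the bracket's foot lies under the overhanging plate, nose at least 5 mm past the mouth (x of foot_tip in the frame of mouth between 0.005 and 0.074 m and z of foot_tip in the frame of mouth below 0.006 m and horizontal distance between foot_tip and mouth below 0.075 m), for 0.05 s.
2. the bracket presses on the buffer (contact force between bracket and end_block above 1.5 N), for 0.2 s.
At the end, for the whole second after the job is handed in: The bracket lies flat on the jig's bed (within 3 mm and 0.06 rad) and in line with it (within 0.15 rad), its nose 34 to 74 mm past the mouth, at rest, let go and still pressing on the spring buffer with more than 1 N (contact force between bracket and end_block above 1 N and x of foot_tip in the frame of mouth between 0.034 and 0.074 m and z of foot_tip in the frame of mouth between -0.003 and 0.003 m and angle between the x axis of bracket and the x axis of jig, either way round below 0.15 rad and angle between bracket's own z axis and vertical below 0.06 rad and linear speed of bracket below 0.01 m/s); the robot touches nothing.
It fails at once if the bracket is driven onto the buffer with more than 14 N (hard onto its end stop) (contact force between bracket and end_block above 14 N).
It fails at once if the tape measure is moved by more than 30 mm (distance of tape_measure from where it was at the start of the episode above 0.03 m).
It fails at once if the sanding block is moved by more than 30 mm (distance of sanding_block from where it was at the start of the episode above 0.03 m).
It fails at once if the jar teal lid is moved by more than 30 mm (distance of jar_teal_lid from where it was at the start of the episode above 0.03 m).
It also fails if it takes over 67 s, if anything falls off the work surface, if the arm or the gripper's body presses on something with over 40 N, if the wrist force passes 120 N, or if a joint passes its speed limit or range.

## Working session

There is one attempt and no reset: what is moved stays moved. The work goes in short steps, Python scripts to look and compute and a tool call to move; the robot and the scene stay as the last step left them, time stands still between calls to the robot, and variables do not carry over. Pictures are saved under pics/ and viewed, at most 10 in all, crops included, and the job is handed in when it is done.

Besides the shell and the picture viewer there is one more tool, called after "Emit:" as a command line: name --argument value ..., lists and objects as JSON in quotes. move_arm: Moves the arm, as the interface text tells. Its arguments: {"type":"object","properties":{"moves":{"type":"array","items":{"type":"array","items":{"type":"array","items":{"type":"number"}}}}},"required":["moves"]}

```bash
mkdir -p pics
cat > h.py <<'E'
import numpy as np, cv2
from scipy.spatial.transform import Rotation as R
from workcell import monitor, vision, job
def rot(a):
    a=np.array(a,float)
    return a if a.shape==(3,3) else R.from_quat(a).as_matrix()
def cast(c,px,z,obs=None):
    K=np.array(c["camera_matrix"]); px=np.atleast_2d(px).astype(float)
    u=(px[:,0]-K[0,2])/K[0,0]; v=(px[:,1]-K[1,2])/K[1,1]
    if "hand_eye" in c:
        r=np.hypot(u,v)+1e-12
        d=np.stack([u/r*np.sin(r),-v/r*np.sin(r),-np.cos(r)],1)
        H=np.array(c["hand_eye"]); T=rot(obs["tool_rot"])
        Rm=T@H[:3,:3]; e=T@H[:3,3]+np.array(obs["eef_pos"])
    else:
        d=np.stack([u,-v,-np.ones_like(u)],1); Rm=rot(c["attitude"]); e=np.array(c["eye"])
    d=d@Rm.T
    return e+d*((z-e[2])/d[:,2])[:,None]
def save(c,n): cv2.imwrite(f"pics/{n}.png",c["color"][:,:,::-1])
E
python3 - <<'E'
from h import *
for n in ("top","scene"):
    c=vision.camera(n); save(c,n+"0"); print(n,[k for k in c],np.array(c["camera_matrix"]).round(1).tolist(),c["eye"],c["attitude"])
print(monitor.get_obs())
E
```

```text
top ['color', 'camera_matrix', 'eye', 'attitude'] [[623.5, 0.0, 305.1], [0.0, 623.5, 240.4], [0.0, 0.0, 1.0]] [0.36801572 0.09427355 1.14166325] [-0.04565718  0.05444794  0.70989923 -0.70070959]
scene ['color', 'camera_matrix', 'eye', 'attitude'] [[532.6, 0.0, 310.5], [0.0, 532.6, 241.8], [0.0, 0.0, 1.0]] [ 0.05133839 -0.48403467  0.88802549] [ 0.33049259 -0.11917394 -0.31222475  0.88265957]
{'clock': 0.1, 'joint_pos': array([ 1.29795198e+00,  2.41333184e-01,  3.83921823e-03,  1.33523537e+00,
       -3.12171352e-05,  1.57080261e+00]), 'joint_vel': array([ 1.45254616e-03, -1.50710654e-03,  2.79328904e-03, -1.24992524e-06,
        1.52998960e-04,  5.27361402e-04]), 'tau': array([ 3.41242203e-04, -3.73138940e+01,  2.53009379e+01,  1.08522788e-02,
        1.32668829e-04,  8.44123917e-06]), 'eef_pos': array([0.13458605, 0.48093375, 0.2304967 ]), 'tool_rot': array([ 1.36002445e-01,  9.90708030e-01, -9.59646952e-04, -1.15977375e-04]), 'ft_force': array([ 0.52994453,  0.41867853, -0.01142332]), 'ft_torque': array([ 0.0206991 , -0.07192101, -0.00229849]), 'grasp_force': 0.0, 'grip_width': 0.08557975733347634}
```

View pics/top0.png

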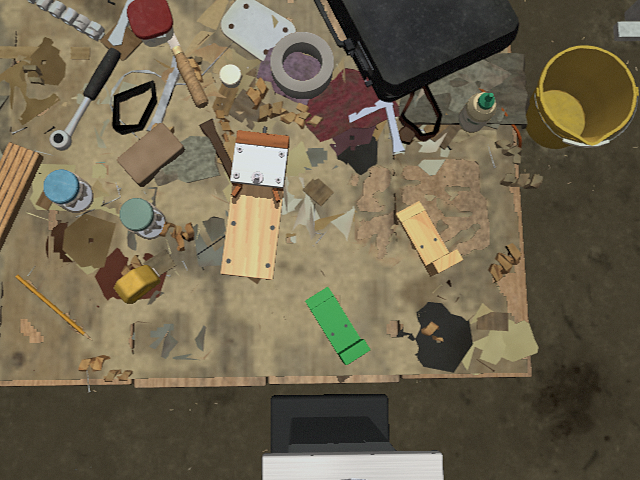

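View pics/scene0.png

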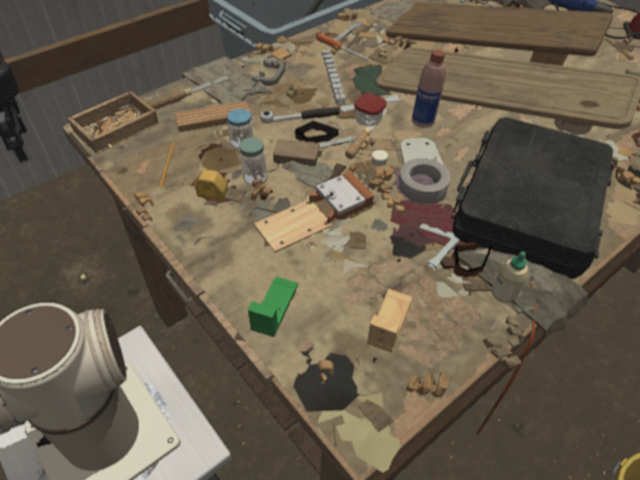

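The top view shows the jig around (255,205), with its mouth at about (258,187) facing image-down. The wooden bracket is at (430,238), with its leg at the lower right (445,260) and its nose at the upper left (410,210). The green look-alike is at (338,325), the tape at (137,283), the jar at (140,215) and the sanding block at (150,155).

Run:
```python
from h import *
c=vision.camera("top"); im=c["color"]
hsv=cv2.cvtColor(im,cv2.COLOR_RGB2HSV)
for n,p in dict(foot=(415,220),leg=(445,262),bed=(250,240),plate=(250,160),bench=(390,290),cork=(480,200)).items(): print(n,hsv[p[1],p[0]])
m=((hsv[...,0]>10)&(hsv[...,0]<25)&(hsv[...,2]>185)&(hsv[...,1]>70)).astype(np.uint8)
m=cv2.morphologyEx(m,cv2.MORPH_OPEN,np.ones((3,3)))
for ct in cv2.findContours(m,0,2)[0]:
    if cv2.contourArea(ct)>600:
        print(cv2.contourArea(ct),cv2.boxPoints(cv2.minAreaRect(ct)).round(1).tolist(), cv2.approxPolyDP(ct,3,True)[:,0].tolist())
print("base",cast(c,[(340,450)],0), "bench edge",cast(c,[(20,380),(515,375)],0))
print("bed", cast(c,[(221,273),(272,278)],.012),"plate",cast(c,[(236,144),(286,147),(284,186),(232,182)],.046))
cv2.imwrite("pics/crop.png",np.hstack([cv2.resize(im[185:285,380:480],None,fx=4,fy=4,interpolation=2),cv2.resize(im[125:285,205:305],None,fx=3.75,fy=3.75,interpolation=2)[:400]])[:,:,::-1])
cv2.imwrite("pics/crop.png",cv2.hconcat([cv2.resize(im[185:285,380:480],(400,400)),cv2.resize(im[125:285,205:305],(375,600))[:400]])[:,:,::-1])
```

```text
foot [ 23  99 218]
leg [ 21 106 217]
bed [ 20  93 215]
plate [ 86   8 226]
bench [ 20  72 148]
cork [ 17  84 143]
1790.5 [[395.3999938964844, 213.60000610351562], [424.8999938964844, 195.89999389648438], [462.79998779296875, 258.8999938964844], [433.20001220703125, 276.70001220703125]] [[397, 213], [425, 263], [437, 258], [434, 264], [440, 271], [461, 260], [457, 250], [444, 254], [447, 249], [419, 202]]
3708.5 [[220.5, 273.0], [230.3000030517578, 193.1999969482422], [282.0, 199.5], [272.29998779296875, 279.29998779296875]] [[241, 195], [236, 204], [229, 205], [221, 273], [242, 275], [243, 270], [251, 276], [256, 242], [256, 277], [271, 278], [279, 209], [273, 207], [271, 199]]
base [[0.15615571 0.02235811 0.        ]] bench edge [[ 2.85575525e-01  5.90750115e-01 -2.22044605e-16]
 [ 2.81316732e-01 -2.95896835e-01  0.00000000e+00]]
bed [[0.47125316 0.23236907 0.012     ]
 [0.46097584 0.13996851 0.012     ]] plate [[0.70233292 0.20227374 0.046     ]
 [0.69577541 0.11170789 0.046     ]
 [0.62347574 0.11598991 0.046     ]
 [0.6318709  0.20932617 0.046     ]]
```

View pics/crop.png

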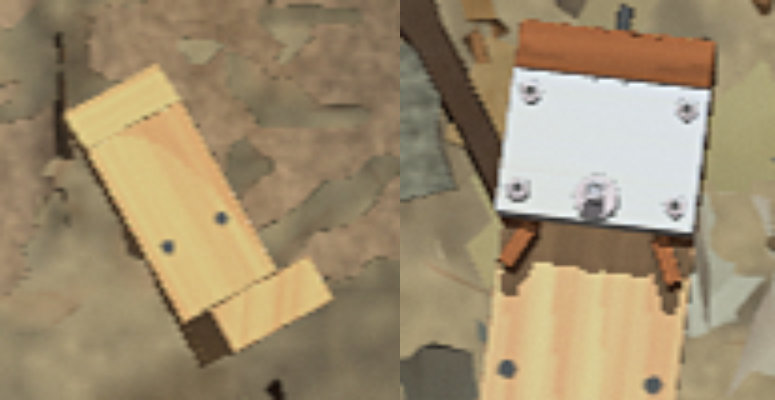

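Run:
```python
from h import *
c=vision.camera("top")
A=lambda p:np.array(p)/4.+[380-.4,185-.4]
B=lambda p:(np.array(p)-[400,0])/3.75+[205-.4,125-.4]
leg=cast(c,A([(315,258),(333,297),(232,352),(213,315)]),.074)
nose=cast(c,A([(65,115),(157,65)]),.013); j=cast(c,A([(187,322),(273,272)]),.018)
lc=leg.mean(0); nc=nose.mean(0); d=(nc-lc)[:2]
print("leg",leg.round(4).tolist(),lc,"nose",nose.tolist(),nc,"dist",np.hypot(*d),"yaw",np.degrees(np.arctan2(d[1],d[0])), "junction",j.mean(0))
e=j-nose;print("edge yaw",np.degrees(np.arctan2(-e[:,1],-e[:,0])))
pl=cast(c,B([(513,68),(713,88),(694,232),(497,212)]),.046)
bed=cast(c,[(220.5,273),(272,278.7)],.012)
mouth=(pl[2]+pl[3])/2; back=(pl[0]+pl[1])/2; d=(back-mouth)[:2]; bc=bed.mean(0); e=(mouth-bc)[:2]
print("mouth",mouth,"len",np.hypot(*d),"yaw",np.degrees(np.arctan2(d[1],d[0])),"bedfront",bc,"len",np.hypot(*e),np.degrees(np.arctan2(e[1],e[0])))
o=monitor.get_obs(); M=rot(o["tool_rot"]); print(M.round(3))
for ps,z in (((140,215),.109),((150,155),.032),((137,283),.066)): print(cast(c,[ps],z))
```

```text
leg [[0.5018, -0.1853, 0.074], [0.4848, -0.1923, 0.074], [0.4615, -0.1475, 0.074], [0.4776, -0.14, 0.074]] [ 0.48142403 -0.16627193  0.074     ] nose [[0.5773013308592451, -0.08898393986087938, 0.0129999999999999], [0.6002933370796426, -0.13240360819098237, 0.0129999999999999]] [ 0.58879733 -0.11069377  0.013     ] dist 0.12090474495349117 yaw 27.366814527236 junction [ 0.49148773 -0.16040736  0.018     ]
edge yaw [27.89258393 26.22371994]
mouth [0.62806722 0.1649381  0.046     ] len 0.0716928383028494 yaw -6.939052354576208 bedfront [0.46548464 0.18662563 0.012     ] len 0.1640226905600943 -7.598056799533166
[[-0.963  0.269 -0.   ]
 [ 0.269  0.963 -0.001]
 [ 0.    -0.001 -1.   ]]
[[0.5617159  0.35670966 0.109     ]]
[[0.68745344 0.36066319 0.032     ]]
[[0.45091158 0.3699962  0.066     ]]
```

Emit:
move_arm --moves '[[[0.028,-0.052,0,8,100],[0.056,-0.104,0,16,100],[0.084,-0.156,0,24,100],[0.112,-0.208,0,32,100],[0.14,-0.26,0,40,100]]]'

```text
clock: 0.82
eef_pos: [0.2728, 0.2252, 0.2314]
tool_rot: [-0.206, 0.978, 0.0, 0.0]
ft_force: [1.1, -0.1, -0.1]
grip_width: 0.0856
grasp_force: 0.0
```

Emit:
move_arm --moves '[[[0.028,-0.052,0,3,100],[0.056,-0.104,0,3,100],[0.084,-0.156,0,3,100],[0.112,-0.208,0,3,100],[0.14,-0.26,0,3,100]]]'

```text
clock: 1.45
eef_pos: [0.413, -0.0351, 0.2315]
tool_rot: [-0.229, 0.973, 0.0, 0.0]
ft_force: [0.2, 0.3, 0.4]
grip_width: 0.0854
grasp_force: 0.0
```

Emit:
move_arm --moves '[[[0.028,-0.052,0,0,100],[0.056,-0.104,0,0,100],[0.067,-0.127,0,0,100],[0.067,-0.127,0,0,100]]]'

```text
clock: 1.95
eef_pos: [0.4796, -0.1616, 0.2305]
tool_rot: [-0.228, 0.974, 0.0, -0.0]
ft_force: [-0.0, -0.0, -0.1]
grip_width: 0.0857
grasp_force: 0.0
```

Run:
```python
from h import *
o=monitor.get_obs(); c=vision.camera("wrist"); save(c,"w1")
M=rot(o["tool_rot"]);print(o["clock"],o["eef_pos"],"ty yaw",np.degrees(np.arctan2(M[1,1],M[0,1])),np.array(c["camera_matrix"])[0],M[:,2])
H=np.array(c["hand_eye"]);print(H.round(3))
def proj(P):
    p=M.T@(np.array(P)-o["eef_pos"]); q=H[:3,:3].T@(p-H[:3,3]); K=c["camera_matrix"]
    t=np.arctan2(np.hypot(q[0],q[1]),-q[2]); s=np.hypot(q[0],q[1]); return (K[0][2]+K[0][0]*t*q[0]/s, K[1][2]-K[1][1]*t*q[1]/s)
for P in [(.5018,-.1853,.074),(.4848,-.1923,.074),(.4615,-.1475,.074),(.4776,-.14,.074)]: print(proj(P))
```

```text
1.95 [ 0.47956946 -0.16161369  0.23049965] ty yaw 116.39160479471548 [371.64829954   0.         320.66737533] [-1.09756242e-03  4.62291483e-04 -9.99999291e-01]
[[ 0.001  0.956  0.292  0.074]
 [ 1.    -0.001 -0.001 -0.001]
 [-0.     0.292 -0.956 -0.144]
 [ 0.     0.     0.     1.   ]]
(np.float64(284.5299393794478), np.float64(230.2003208145153))
(np.float64(285.5503391854243), np.float64(208.86809793316888))
(np.float64(346.5791685443619), np.float64(207.75657196727977))
(np.float64(345.6563564820092), np.float64(228.4702438568179))
```

View pics/w1.png

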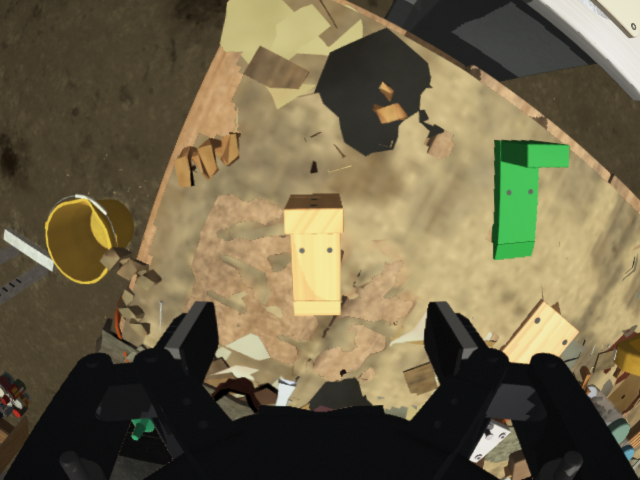

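The wrist view shows the bracket upright and nearly aligned with the tool. The leg top has corners at about (285,208), (342,206), (342,233) and (285,235), and the nose edge runs from (296,315) to (340,314).

Run:
```python
from h import *
o=monitor.get_obs(); c=vision.camera("wrist")
l=cast(c,[(285,208),(342,206),(342,233),(285,235)],.074,o); n=cast(c,[(296,315),(340,314)],.0,o);f=cast(c,[(293,235),(341,233)],.018,o)
print(l,l.mean(0),n,n.mean(0)); 
for a in ((l[1]-l[0]),(n[1]-n[0])): print(np.degrees(np.arctan2(a[1],a[0])))
d=n.mean(0)-l.mean(0);print(np.hypot(d[0],d[1]),np.degrees(np.arctan2(d[1],d[0])), "shift",l.mean(0)-o["eef_pos"])
```

```text
[[ 0.48375859 -0.19173469  0.074     ]
 [ 0.46123851 -0.15028936  0.074     ]
 [ 0.48183012 -0.13961811  0.074     ]
 [ 0.50485381 -0.18184636  0.074     ]] [ 0.48292026 -0.16587213  0.074     ] [[ 0.60817642 -0.12787392  0.        ]
 [ 0.58457949 -0.08358765  0.        ]] [ 0.59637795 -0.10573078  0.        ]
118.51825863472769
118.04990829419856
0.12841195206932488 27.92704591165298 shift [ 0.00394089 -0.00546583 -0.15665624]
```

Emit:
move_arm --moves '[[[0.003,-0.0045,-0.05,1,100],[0.003,-0.0045,-0.1,1,100],[0.003,-0.0045,-0.15,1,100],[0.003,-0.0045,-0.198,1,100],[0.003,-0.0045,-0.198,1,100]]]'

```text
clock: 2.68
eef_pos: [0.4783, -0.1619, 0.0305]
tool_rot: [-0.239, 0.971, 0.003, -0.004]
ft_force: [0.3, 0.2, -0.2]
grip_width: 0.0854
grasp_force: 0.0
```

Emit:
move_arm --moves '[[[0,0,0,0,40],[0,0,0,0,40],[0,0,0,0,40],[0,0,0,0,40],[0,0,0,0,40]]]'

```text
clock: 3.3
eef_pos: [0.4846, -0.1652, 0.0361]
tool_rot: [-0.238, 0.971, -0.001, 0.002]
ft_force: [-0.8, 0.0, 6.8]
grip_width: 0.0496
grasp_force: 62.5
```

Emit:
move_arm --moves '[[[0,0,0,0,40],[0,0,0,0,40],[0,0,0,0,40],[0,0,0,0,40]]]'

```text
clock: 3.8
eef_pos: [0.4846, -0.1652, 0.0362]
tool_rot: [-0.238, 0.971, -0.001, 0.002]
ft_force: [-1.1, 0.8, 6.9]
grip_width: 0.0493
grasp_force: 62.5
```

Emit:
move_arm --moves '[[[0,0,0.02,0,40],[0,0,0.04,0,40],[0,0,0.06,0,40],[0,0,0.08,0,40],[0,0,0.1,0,40]]]'

```text
clock: 4.42
eef_pos: [0.4824, -0.1647, 0.135]
tool_rot: [-0.238, 0.971, -0.0, 0.001]
ft_force: [-0.1, -0.2, -1.8]
grip_width: 0.049
grasp_force: 62.5
```

Emit:
move_arm --moves '[[[-0.002,0.035,0,-5,40],[-0.004,0.07,0,-10,40],[-0.006,0.105,0,-15,40],[-0.008,0.14,0,-20,40],[-0.01,0.175,0,-25,40]]]'

```text
clock: 5.05
eef_pos: [0.4724, 0.0114, 0.1344]
tool_rot: [-0.021, 1.0, 0.0, 0.001]
ft_force: [0.9, -0.5, -2.7]
grip_width: 0.0496
grasp_force: 62.8
```

Emit:
move_arm --moves '[[[-0.002,0.035,0,-2,40],[-0.004,0.07,0,-4,40],[-0.006,0.105,0,-6,40],[-0.008,0.14,0,-8,40],[-0.01,0.175,0,-10,40]]]'

```text
clock: 5.68
eef_pos: [0.4624, 0.1866, 0.1344]
tool_rot: [0.065, 0.998, 0.0, 0.001]
ft_force: [0.7, 0.6, -2.1]
grip_width: 0.0489
grasp_force: 62.7
```

Emit:
move_arm --moves '[[[0,0,0,0,40],[0,0,0,0,40],[0,0,0,0,40],[0,0,0,0,40]]]'

```text
clock: 6.18
eef_pos: [0.4624, 0.1845, 0.1334]
tool_rot: [0.066, 0.998, -0.0, -0.0]
ft_force: [0.2, 0.4, -2.2]
grip_width: 0.0496
grasp_force: 63.2
```

Run:
```python
from h import *
o=monitor.get_obs(); c=vision.camera("wrist"); save(c,"w2"); save(vision.camera("scene"),"s2")
M=rot(o["tool_rot"]);print(o["clock"],o["eef_pos"],"ty yaw",np.degrees(np.arctan2(M[1,1],M[0,1])),M[:,2],o["ft_force"])
```

```text
6.175 [0.4624318  0.18453223 0.13344334] ty yaw 82.47954281588397 [-1.97128908e-05 -8.25587566e-05 -9.99999996e-01] [ 0.24309583  0.4236847  -2.23906529]
```

View pics/w2.png

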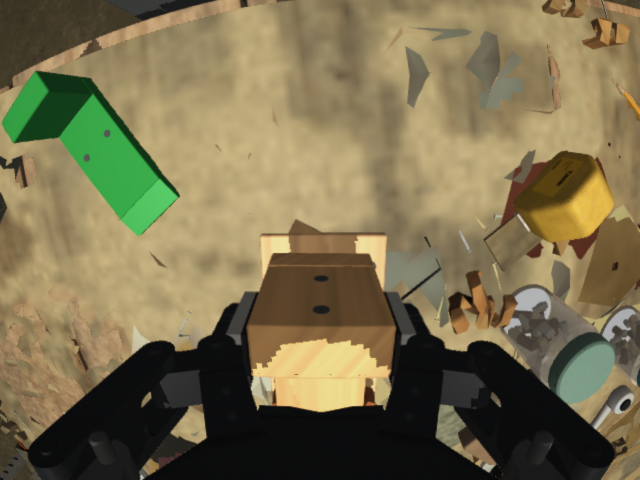

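The wrist view shows the bracket held square between the pads. Its rear underside edge runs from (270,254) to (374,253). The bed's front edge runs from (261,233) to (386,233).

Run:
```python
from h import *
o=monitor.get_obs(); c=vision.camera("wrist")
b=cast(c,[(261,233),(386,233)],.012,o); r=cast(c,[(271,253.5),(374,253)],.0972,o)
for n,e in (("bed",b),("rear",r)):
    d=e[1]-e[0]; print(n,e.mean(0),np.linalg.norm(d),np.degrees(np.arctan2(d[1],d[0]))-90)
cb=b.mean(0)
a=np.radians(-7.4); x=np.array([np.cos(a),np.sin(a)]); y=np.array([-x[1],x[0]])
for p in (r.mean(0),o["eef_pos"]): q=p[:2]-cb[:2]; print("rel bed front along/lat",q@x,q@y)
for p in ((.62807,.16494),(.46548,.18663)): q=np.array(p)-cb[:2]; print("top cam mouth/bed",q@x,q@y)
```

```text
bed [0.46496146 0.18612017 0.012     ] 0.09360945283639817 -7.4271024913986565
rear [0.45139665 0.18665611 0.0972    ] 0.05308143235863185 -7.145922912458204
rel bed front along/lat -0.013520860757883491 -0.0012156053456633424
rel bed front along/lat -0.002305021989373846 -0.001670690661617913
top cam mouth/bed 0.16447794709527927 3.902724836309102e-06
top cam mouth/bed 0.000448556313645278 0.0005723741893795917
```

View pics/s2.png

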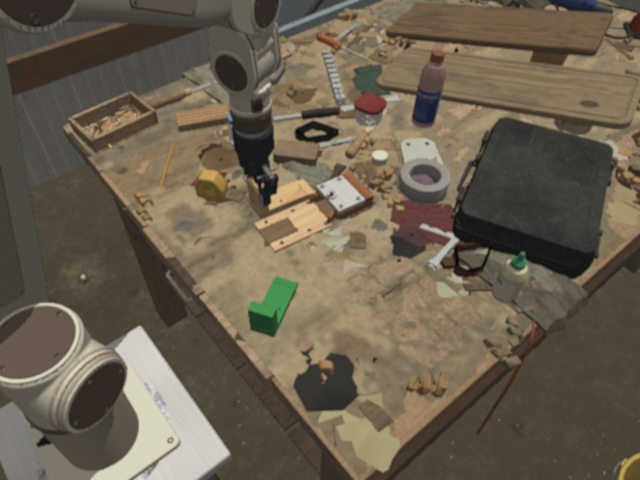

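The scene view shows the bracket held level above the jig bed at about (285,195), in line with the pocket at (345,195). I'll shift it 1.3 mm sideways and lower it.

Emit:
move_arm --moves '[[[0,0.0013,-0.03,0,40],[0,0.0013,-0.055,0,40],[0,0.0013,-0.075,0,40],[0,0.0013,-0.08,0,40],[0,0.0013,-0.08,0,40]]]'

```text
clock: 6.95
eef_pos: [0.4625, 0.1866, 0.0535]
tool_rot: [0.065, 0.998, -0.0, -0.0]
ft_force: [-0.3, -0.1, -1.7]
grip_width: 0.0494
grasp_force: 63.2
```

Emit:
move_arm --moves '[[[0,0,-0.001,0,40],[0,0,-0.002,0,40],[0,0,-0.003,0,40],[0,0,-0.004,0,40],[0,0,-0.004,0,40]]]'

```text
clock: 7.58
eef_pos: [0.4623, 0.1867, 0.0493]
tool_rot: [0.065, 0.998, -0.0, -0.0]
ft_force: [-0.3, -0.4, -1.2]
grip_width: 0.0493
grasp_force: 63.2
```

Emit:
move_arm --moves '[[[0,0,-0.001,0,40],[0,0,-0.001,0,40],[0,0,-0.001,0,40]]]'

```text
clock: 7.95
eef_pos: [0.4624, 0.1867, 0.0485]
tool_rot: [0.065, 0.998, 0.0, 0.0]
ft_force: [-1.1, 0.2, -0.8]
grip_width: 0.049
grasp_force: 63.5
```

Emit:
move_arm --moves '[[[0,0,-0.001,0,40],[0.0099,-0.0013,-0.001,0,40],[0.0198,-0.0026,-0.001,0,40],[0.0297,-0.0039,-0.001,0,40],[0.0297,-0.0039,-0.001,0,40]]]'

```text
clock: 8.57
eef_pos: [0.4939, 0.183, 0.0481]
tool_rot: [0.065, 0.998, 0.0, 0.001]
ft_force: [1.1, 0.4, 4.3]
grip_width: 0.0494
grasp_force: 64.0
```

Emit:
move_arm --moves '[[[0.005,-0.0006,0,0,40],[0.0099,-0.0013,0,0,40],[0.0149,-0.0019,0,0,40],[0.0198,-0.0026,0,0,40],[0.0198,-0.0026,0,0,40]]]'

```text
clock: 9.2
eef_pos: [0.5118, 0.1805, 0.0481]
tool_rot: [0.065, 0.998, 0.0, 0.0]
ft_force: [-3.3, -0.1, 7.1]
grip_width: 0.0492
grasp_force: 64.4
```

Emit:
move_arm --moves '[[[0.002,-0.0003,0,0,40],[0.004,-0.0005,0,0,40],[0.006,-0.0008,0,0,40],[0.008,-0.001,0,0,40],[0.008,-0.001,0,0,40]]]'

```text
clock: 9.82
eef_pos: [0.5192, 0.1796, 0.0481]
tool_rot: [0.065, 0.998, 0.0, -0.0]
ft_force: [-4.8, 0.7, 8.3]
grip_width: 0.0491
grasp_force: 64.4
```

Emit:
move_arm --moves '[[[0.0015,-0.0002,0,0,40],[0.003,-0.0004,0,0,40],[0.0045,-0.0006,0,0,40],[0.006,-0.0008,0,0,40],[0.006,-0.0008,0,0,40]]]'

```text
clock: 10.45
eef_pos: [0.5251, 0.1788, 0.0481]
tool_rot: [0.065, 0.998, 0.0, -0.001]
ft_force: [-4.9, 0.4, 9.1]
grip_width: 0.0492
grasp_force: 64.4
```

Emit:
move_arm --moves '[[[0.0015,-0.0002,0.001,0,40],[0.003,-0.0004,0.001,0,40],[0.0045,-0.0006,0.001,0,40],[0.006,-0.0008,0.001,0,40],[0.006,-0.0008,0.001,0,40]]]'

```text
clock: 11.08
eef_pos: [0.5321, 0.1775, 0.0482]
tool_rot: [0.065, 0.998, -0.0, 0.0]
ft_force: [-2.4, 0.6, 2.2]
grip_width: 0.0493
grasp_force: 63.7
```

Emit:
move_arm --moves '[[[0.0015,-0.0002,0,0,40],[0.003,-0.0004,0,0,40],[0.0045,-0.0006,0,0,40],[0.006,-0.0008,0,0,40],[0.006,-0.0008,0,0,40]]]'

```text
clock: 11.7
eef_pos: [0.5359, 0.1769, 0.0483]
tool_rot: [0.065, 0.998, 0.0, -0.002]
ft_force: [-8.2, 0.2, 6.4]
grip_width: 0.0497
grasp_force: 64.3
```

Emit:
move_arm --moves '[[[0.0005,0,0,0,40],[0.001,-0.0001,0,0,40],[0.0015,-0.0002,0,0,40],[0.002,-0.0003,0,0,40],[0.002,-0.0003,0,0,40]]]'

```text
clock: 12.32
eef_pos: [0.5365, 0.1768, 0.0484]
tool_rot: [0.064, 0.998, 0.0, -0.003]
ft_force: [-11.7, 1.4, 8.7]
grip_width: 0.0495
grasp_force: 64.4
```

Emit:
move_arm --moves '[[[0.0005,0,0,0,40],[0.001,-0.0001,0,0,40],[0.0015,-0.0002,0,0,40],[0.002,-0.0003,0,0,40],[0.002,-0.0003,0,0,40]]]'

```text
clock: 12.95
eef_pos: [0.5381, 0.1766, 0.0484]
tool_rot: [0.064, 0.998, 0.0, -0.003]
ft_force: [-13.9, 1.8, 10.3]
grip_width: 0.0492
grasp_force: 64.5
```

Emit:
move_arm --moves '[[[0.0005,0,0,0,40],[0.001,-0.0001,0,0,40],[0.0015,-0.0002,0,0,40],[0.0015,-0.0002,0,0,40]]]'

```text
clock: 13.45
eef_pos: [0.5393, 0.1764, 0.0484]
tool_rot: [0.064, 0.998, 0.0, -0.004]
ft_force: [-13.8, 1.7, 11.2]
grip_width: 0.0491
grasp_force: 64.6
```

Emit:
move_arm --moves '[[[0.0005,0,0,0,40],[0.001,-0.0001,0,0,40],[0.001,-0.0001,0,0,40]]]'

```text
clock: 13.82
eef_pos: [0.54, 0.1763, 0.0484]
tool_rot: [0.064, 0.998, 0.0, -0.004]
ft_force: [-15.2, 1.5, 11.9]
grip_width: 0.0496
grasp_force: 64.7
```

Emit:
move_arm --moves '[[[0.0005,0,0.001,0,40],[0.0005,0,0.001,0,40],[0.0005,0,0.001,0,40]]]'

```text
clock: 14.2
eef_pos: [0.5408, 0.1762, 0.0488]
tool_rot: [0.064, 0.998, 0.0, -0.004]
ft_force: [-11.4, 1.7, 7.3]
grip_width: 0.0493
grasp_force: 64.1
```

Emit:
move_arm --moves '[[[0.0005,0,0,0,40],[0.001,-0.0001,0,0,40],[0.001,-0.0001,0,0,40]]]'

```text
clock: 14.58
eef_pos: [0.5422, 0.176, 0.0488]
tool_rot: [0.064, 0.998, -0.0, -0.004]
ft_force: [-10.1, 1.6, 7.0]
grip_width: 0.0492
grasp_force: 64.2
```

Emit:
move_arm --moves '[[[0.0005,0,0.001,0,40],[0.001,-0.0001,0.001,0,40],[0.001,-0.0001,0.001,0,40]]]'

```text
clock: 14.95
eef_pos: [0.5436, 0.1758, 0.0492]
tool_rot: [0.064, 0.998, -0.0, -0.003]
ft_force: [-8.3, 1.3, 2.8]
grip_width: 0.0493
grasp_force: 63.6
```

Emit:
move_arm --moves '[[[0.0005,0,0,0,40],[0.001,-0.0001,0,0,40],[0.001,-0.0001,0,0,40]]]'

```text
clock: 15.32
eef_pos: [0.5446, 0.1756, 0.0492]
tool_rot: [0.064, 0.998, -0.0, -0.003]
ft_force: [-7.7, 1.1, 2.3]
grip_width: 0.0489
grasp_force: 63.6
```

Emit:
move_arm --moves '[[[0.0005,0,0,0,40],[0.001,-0.0001,0,0,40],[0.001,-0.0001,0,0,40]]]'

```text
clock: 15.7
eef_pos: [0.5456, 0.1755, 0.0491]
tool_rot: [0.064, 0.998, -0.0, -0.003]
ft_force: [-7.8, 1.2, 2.2]
grip_width: 0.0494
grasp_force: 63.6
```

Emit:
move_arm --moves '[[[0.0005,-0.0001,0,0,40],[0.001,-0.0001,0,0,40],[0.0015,-0.0002,0,0,40],[0.0015,-0.0002,0,0,40]]]'

```text
clock: 16.2
eef_pos: [0.5471, 0.1753, 0.0491]
tool_rot: [0.065, 0.998, -0.0, -0.003]
ft_force: [-8.1, 0.6, 3.5]
grip_width: 0.0493
grasp_force: 63.6
```

Emit:
move_arm --moves '[[[0.0005,-0.0001,0,0,40],[0.001,-0.0001,0,0,40],[0.0015,-0.0002,0,0,40],[0.0015,-0.0002,0,0,40]]]'

```text
clock: 16.7
eef_pos: [0.5486, 0.175, 0.0491]
tool_rot: [0.065, 0.998, -0.0, -0.003]
ft_force: [-8.9, 1.7, 2.5]
grip_width: 0.0496
grasp_force: 63.6
```

Emit:
move_arm --moves '[[[0.0005,-0.0001,0,0,40],[0.001,-0.0001,0,0,40],[0.0015,-0.0002,0,0,40],[0.0015,-0.0002,0,0,40]]]'

```text
clock: 17.2
eef_pos: [0.5501, 0.1748, 0.0491]
tool_rot: [0.065, 0.998, -0.0, -0.003]
ft_force: [-7.2, 1.6, 3.0]
grip_width: 0.0493
grasp_force: 63.6
```

Emit:
move_arm --moves '[[[0.0005,-0.0001,0,0,40],[0.001,-0.0001,0,0,40],[0.0015,-0.0002,0,0,40],[0.0015,-0.0002,0,0,40]]]'

```text
clock: 17.7
eef_pos: [0.5516, 0.1746, 0.0491]
tool_rot: [0.065, 0.998, -0.0, -0.003]
ft_force: [-7.7, 0.4, 2.2]
grip_width: 0.0493
grasp_force: 63.6
```

Emit:
move_arm --moves '[[[0.0005,-0.0001,0,0,40],[0.001,-0.0001,0,0,40],[0.0015,-0.0002,0,0,40],[0.0015,-0.0002,0,0,40]]]'

```text
clock: 18.2
eef_pos: [0.5531, 0.1744, 0.0491]
tool_rot: [0.065, 0.998, -0.0, -0.003]
ft_force: [-8.2, 0.7, 2.5]
grip_width: 0.0494
grasp_force: 63.6
```

Emit:
move_arm --moves '[[[0.0005,-0.0001,0,0,40],[0.001,-0.0001,0,0,40],[0.0015,-0.0002,0,0,40],[0.0015,-0.0002,0,0,40]]]'

```text
clock: 18.7
eef_pos: [0.5546, 0.1742, 0.0491]
tool_rot: [0.065, 0.998, -0.0, -0.003]
ft_force: [-6.9, 0.4, 3.0]
grip_width: 0.0494
grasp_force: 63.6
```

Emit:
move_arm --moves '[[[0.0005,-0.0001,0,0,40],[0.001,-0.0001,0,0,40],[0.0015,-0.0002,0,0,40],[0.0015,-0.0002,0,0,40]]]'

```text
clock: 19.2
eef_pos: [0.5561, 0.174, 0.0491]
tool_rot: [0.065, 0.998, -0.0, -0.003]
ft_force: [-7.4, 0.6, 2.1]
grip_width: 0.0498
grasp_force: 63.6
```

Emit:
move_arm --moves '[[[0.0005,-0.0001,0,0,40],[0.001,-0.0001,0,0,40],[0.0015,-0.0002,0,0,40],[0.0015,-0.0002,0,0,40]]]'

```text
clock: 19.7
eef_pos: [0.5576, 0.1738, 0.0491]
tool_rot: [0.065, 0.998, -0.0, -0.003]
ft_force: [-6.7, 1.2, 2.1]
grip_width: 0.0498
grasp_force: 63.6
```

Emit:
move_arm --moves '[[[0.0005,-0.0001,0,0,40],[0.001,-0.0001,0,0,40],[0.0015,-0.0002,0,0,40],[0.0015,-0.0002,0,0,40]]]'

```text
clock: 20.2
eef_pos: [0.5591, 0.1736, 0.0491]
tool_rot: [0.065, 0.998, -0.0, -0.003]
ft_force: [-7.7, 0.6, 2.1]
grip_width: 0.0495
grasp_force: 63.6
```

Emit:
move_arm --moves '[[[0.0005,-0.0001,0,0,40],[0.001,-0.0001,0,0,40],[0.0015,-0.0002,0,0,40],[0.0015,-0.0002,0,0,40]]]'

```text
clock: 20.7
eef_pos: [0.5606, 0.1734, 0.0491]
tool_rot: [0.065, 0.998, -0.0, -0.003]
ft_force: [-7.0, 0.3, 2.9]
grip_width: 0.0492
grasp_force: 63.6
```

Emit:
move_arm --moves '[[[0.0005,-0.0001,0,0,40],[0.001,-0.0001,0,0,40],[0.0015,-0.0002,0,0,40],[0.0015,-0.0002,0,0,40]]]'

```text
clock: 21.2
eef_pos: [0.5621, 0.1732, 0.0491]
tool_rot: [0.065, 0.998, -0.0, -0.003]
ft_force: [-7.3, 1.6, 2.2]
grip_width: 0.049
grasp_force: 63.6
```

Emit:
move_arm --moves '[[[0.0005,-0.0001,0,0,40],[0.001,-0.0001,0,0,40],[0.0015,-0.0002,0,0,40],[0.0015,-0.0002,0,0,40]]]'

```text
clock: 21.7
eef_pos: [0.5636, 0.173, 0.0491]
tool_rot: [0.065, 0.998, -0.0, -0.003]
ft_force: [-7.3, 0.7, 2.4]
grip_width: 0.0491
grasp_force: 63.6
```

Nose at about 56 mm; continuing.

Emit:
move_arm --moves '[[[0.0005,-0.0001,0,0,40],[0.001,-0.0001,0,0,40],[0.0015,-0.0002,0,0,40],[0.0015,-0.0002,0,0,40]]]'

```text
clock: 22.2
eef_pos: [0.5652, 0.1728, 0.0491]
tool_rot: [0.065, 0.998, -0.0, -0.003]
ft_force: [-7.9, 1.3, 2.1]
grip_width: 0.0493
grasp_force: 63.6
```

Emit:
move_arm --moves '[[[0.0005,-0.0001,0,0,40],[0.001,-0.0001,0,0,40],[0.0015,-0.0002,0,0,40],[0.0015,-0.0002,0,0,40]]]'

```text
clock: 22.7
eef_pos: [0.5667, 0.1726, 0.049]
tool_rot: [0.065, 0.998, -0.0, -0.003]
ft_force: [-8.5, 1.0, 1.6]
grip_width: 0.0493
grasp_force: 63.6
```

Emit:
move_arm --moves '[[[0.0005,-0.0001,0,0,40],[0.001,-0.0001,0,0,40],[0.0015,-0.0002,0,0,40],[0.0015,-0.0002,0,0,40]]]'

```text
clock: 23.2
eef_pos: [0.5681, 0.1724, 0.049]
tool_rot: [0.065, 0.998, -0.0, -0.003]
ft_force: [-7.7, 0.4, 2.5]
grip_width: 0.0495
grasp_force: 63.6
```

Emit:
move_arm --moves '[[[0.0005,-0.0001,0,0,40],[0.001,-0.0001,0,0,40],[0.001,-0.0001,0,0,40]]]'

```text
clock: 23.58
eef_pos: [0.5691, 0.1723, 0.049]
tool_rot: [0.065, 0.998, -0.0, -0.003]
ft_force: [-7.7, 0.4, 2.8]
grip_width: 0.0496
grasp_force: 63.6
```

Emit:
move_arm --moves '[[[0.0005,-0.0001,0,0,40],[0.001,-0.0001,0,0,40],[0.0015,-0.0002,0,0,40],[0.0015,-0.0002,0,0,40]]]'

```text
clock: 24.08
eef_pos: [0.5707, 0.1721, 0.049]
tool_rot: [0.065, 0.998, -0.0, -0.003]
ft_force: [-7.9, 0.2, 3.4]
grip_width: 0.0491
grasp_force: 63.6
```

Emit:
move_arm --moves '[[[0.0005,-0.0001,0,0,40],[0.001,-0.0001,0,0,40],[0.001,-0.0001,0,0,40]]]'

```text
clock: 24.45
eef_pos: [0.5716, 0.172, 0.049]
tool_rot: [0.065, 0.998, -0.0, -0.003]
ft_force: [-7.7, 0.4, 1.8]
grip_width: 0.0492
grasp_force: 63.6
```

Nose at about 64 mm, so the buffer must be near.

Emit:
move_arm --moves '[[[0.0005,-0.0001,0,0,40],[0.001,-0.0001,0,0,40],[0.0015,-0.0002,0,0,40],[0.0015,-0.0002,0,0,40]]]'

```text
clock: 24.95
eef_pos: [0.5732, 0.1718, 0.049]
tool_rot: [0.065, 0.998, -0.0, -0.003]
ft_force: [-7.8, 0.2, 2.3]
grip_width: 0.0492
grasp_force: 63.6
```

Emit:
move_arm --moves '[[[0.0005,-0.0001,0,0,40],[0.001,-0.0001,0,0,40],[0.001,-0.0001,0,0,40]]]'

```text
clock: 25.32
eef_pos: [0.5742, 0.1716, 0.049]
tool_rot: [0.065, 0.998, -0.0, -0.003]
ft_force: [-7.9, 0.5, 2.5]
grip_width: 0.0495
grasp_force: 63.6
```

Emit:
move_arm --moves '[[[0.0005,-0.0001,0,0,40],[0.001,-0.0001,0,0,40],[0.0015,-0.0002,0,0,40],[0.0015,-0.0002,0,0,40]]]'

```text
clock: 25.82
eef_pos: [0.5757, 0.1715, 0.049]
tool_rot: [0.065, 0.998, -0.0, -0.003]
ft_force: [-8.3, 0.9, 2.4]
grip_width: 0.0494
grasp_force: 63.6
```

Emit:
move_arm --moves '[[[0.0005,-0.0001,0,0,40],[0.001,-0.0001,0,0,40],[0.001,-0.0001,0,0,40]]]'

```text
clock: 26.2
eef_pos: [0.5767, 0.1713, 0.049]
tool_rot: [0.065, 0.998, -0.0, -0.003]
ft_force: [-8.2, 0.9, 1.5]
grip_width: 0.0497
grasp_force: 63.6
```

Emit:
move_arm --moves '[[[0.0005,-0.0001,0,0,40],[0.001,-0.0001,0,0,40],[0.0015,-0.0002,0,0,40],[0.0015,-0.0002,0,0,40]]]'

```text
clock: 26.7
eef_pos: [0.5782, 0.1712, 0.049]
tool_rot: [0.065, 0.998, -0.0, -0.003]
ft_force: [-8.0, 0.6, 2.4]
grip_width: 0.0495
grasp_force: 63.6
```

Run:
```python
from h import *
o=monitor.get_obs(); c=vision.camera("wrist"); save(c,"w3"); print(o["eef_pos"],o["ft_force"])
f=[]
```

```text
[0.57815941 0.17115384 0.0489891 ] [-7.95694849  0.5589676   2.4309941 ]
```

View pics/w3.png

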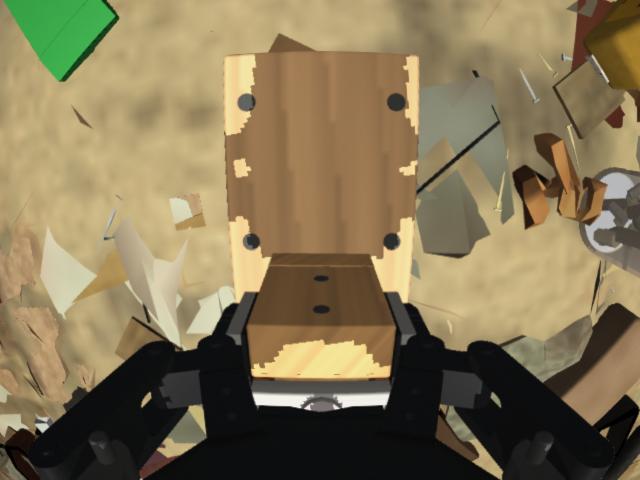

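The wrist view shows the bracket unmoved in the grip, with its rear underside edge still at row 254. The bed's front edge is at row 53, between (224,56) and (418,56).

Run:
```python
from h import *
o=monitor.get_obs(); c=vision.camera("wrist")
b=cast(c,[(224,56),(322,52.5),(418,56),(272,254),(321,254),(370,254)],.012,o)
a=np.radians(-7.4); x=np.array([np.cos(a),np.sin(a)]); y=np.array([-x[1],x[0]])
D=(b[3:]-b[1])[:,:2]; print(b.round(4),"nose past mouth",D@x+.132-.165,"lat",D@y,"width",np.linalg.norm(b[2]-b[0]))
```

```text
[[0.4608 0.1381 0.012 ]
 [0.4672 0.1855 0.012 ]
 [0.4729 0.2321 0.012 ]
 [0.5642 0.147  0.012 ]
 [0.5674 0.1722 0.012 ]
 [0.5707 0.1974 0.012 ]] nose past mouth [0.06813934 0.06805404 0.06806132] lat [-0.0257228  -0.00034502  0.0250313 ] width 0.09478729863558469
```

Nose at about 68 mm here, so I'll carry on in small steps.

Emit:
move_arm --moves '[[[0.0005,-0.0001,0,0,40],[0.001,-0.0001,0,0,40],[0.001,-0.0001,0,0,40],[0.001,-0.0001,0,0,40]]]'

```text
clock: 27.3
eef_pos: [0.5784, 0.1711, 0.049]
tool_rot: [0.064, 0.998, -0.0, -0.004]
ft_force: [-9.7, 0.1, 4.5]
grip_width: 0.0496
grasp_force: 63.8
```

The buffer is felt: 1 mm commanded gave only 0.2 mm of travel and about 2 N more force.

Emit:
move_arm --moves '[[[0.0005,-0.0001,0,0,40],[0.001,-0.0001,0,0,40],[0.0013,-0.0002,0,0,40],[0.0013,-0.0002,0,0,40],[0.0013,-0.0002,0,0,40]]]'

```text
clock: 27.92
eef_pos: [0.5789, 0.171, 0.0491]
tool_rot: [0.064, 0.998, -0.0, -0.005]
ft_force: [-11.8, 0.9, 5.9]
grip_width: 0.0491
grasp_force: 63.9
```

Emit:
move_arm --moves '[[[-0.001,0.0001,0,0,40],[-0.002,0.0003,0,0,40],[-0.002,0.0003,0,0,40]]]'

```text
clock: 28.3
eef_pos: [0.5789, 0.1711, 0.049]
tool_rot: [0.065, 0.998, -0.0, -0.003]
ft_force: [-6.2, 0.4, 0.5]
grip_width: 0.0495
grasp_force: 63.4
```

The bracket stayed put, so I'll let go and back off upward.

Emit:
move_arm --moves '[[[-0.0005,0,0,0,75],[-0.0005,0,0,0,75],[-0.0005,0,0,0,75],[-0.0005,0,0,0,75],[-0.0005,0,0,0,75]]]'

```text
clock: 28.92
eef_pos: [0.5813, 0.1712, 0.0504]
tool_rot: [0.065, 0.998, 0.0, 0.0]
ft_force: [-0.3, -0.2, -0.3]
grip_width: 0.064
grasp_force: 0.0
```

Emit:
move_arm --moves '[[[0,0,0.01,0,75],[0,0,0.03,0,75],[0,0,0.06,0,75],[0,0,0.09,0,75],[0,0,0.12,0,75]]]'

```text
clock: 29.55
eef_pos: [0.5813, 0.1713, 0.1722]
tool_rot: [0.065, 0.998, 0.0, 0.001]
ft_force: [0.9, 0.4, -1.1]
grip_width: 0.0641
grasp_force: 0.0
```

Emit:
move_arm --moves '[[[0,0,0.02,0,75],[0,0,0.02,0,75],[0,0,0.02,0,75]]]'

```text
clock: 29.92
eef_pos: [0.5807, 0.1711, 0.1897]
tool_rot: [0.065, 0.998, -0.0, -0.0]
ft_force: [-0.3, 0.1, -0.2]
grip_width: 0.0637
grasp_force: 0.0
```

Run:
```python
from h import *
o=monitor.get_obs(); c=vision.camera("wrist"); save(c,"w4"); print(o["clock"],o["eef_pos"],o["ft_force"])
```

```text
29.925 [0.5807202  0.17114204 0.18972437] [-0.28544828  0.12338839 -0.18176411]
```

View pics/w4.png

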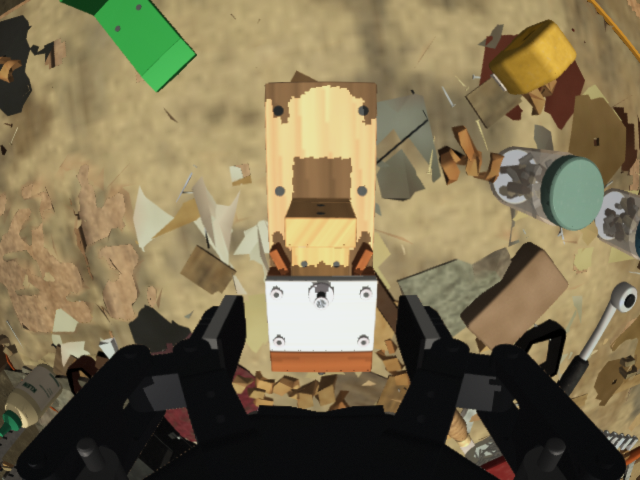

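The bracket sits flat and in line in the jig. Its rear edge is at row 198, the bed's front edge is at row 82, and the gripper is clear. A quick check of the nose position, then hand in.

Run:
```python
from h import *
o=monitor.get_obs(); c=vision.camera("wrist")
b=cast(c,[(321,81.5),(321,198.5)],.012,o); print(np.linalg.norm(b[1]-b[0])+.132-.165)
print(job.job_done())
```

```text
0.06897050142066727
the job is handed in; nothing more can be done
None
```

The bracket lies flat in the jig with its nose about 69 mm past the mouth, pressed about 0.7 mm (roughly 3–4 N) into the buffer and released; the job is handed in, no verdict came back, and the tape measure, sanding block and jar were not touched.

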